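# Load the label unit and hold its roller guard open

## Task

Change over the label feed unit: put the fresh white label roll, standing as it is, over the upright spindle and lower it fully home on the black platter before you let go of it. Then lift the sprung yellow guard over the feed rollers by its steel bar handle and hold it open at 60 degrees from closed, so that a colleague can drop the end of the web between the rollers; finish while still holding it there, because it snaps shut when released. Leave the empty cardboard core and the other things on the bench where they are.

Things in the scene. Friction and masses are not known exactly. Their poses are not given: they have to be found in the camera images.
- label_unit: the label feed unit, fixed: grey base plate 170 x 310 mm (x, y), top 16 mm over the bench; origin under its centre, on the bench; z up, -x its front, +y its left. Left: black platter 92 mm wide with spindle. Right: roller head 112 mm wide, motor cover 78 mm high behind, front wall 52 mm high at x = -45, under the yellow guard. Guide posts 62 mm high, 15 mm wide, at (x, y) = (-52, 34), (-10, 6)
- spindle_foot (a point): centre of the platter's top face, at the foot of the spindle, 22 mm above the bench and at own (0, 85) mm of the label unit: the underside of the roll rests here, centred, when fully home. Axes as the label unit. Behind the unit stands the tall thread tester: its frame reaches forward to world x = 0.65 at 0.45 to 0.7 m height, so keep the wrist and elbow short of it
- spindle_tip (a point): top of the steel spindle, 48 mm above the platter (70 mm above the bench); the spindle is 22 mm in diameter, tapered over its top 14 mm
- label_roll: the fresh roll of white paper labels on a brown cardboard core, standing on its end on the bench: 58 mm outside diameter, 40 mm high, bore 26 mm, about 0.11 kg; origin at the centre of its underside, z along the bore (up). Grip it across its outside from above
- empty_core: bystander, leave it: an empty brown cardboard core standing on its end, 32 mm outside diameter, bore 26 mm, 40 mm high; origin at the centre of its underside
- guard (a joint): opening angle of the yellow guard in rad: 0 closed (level), grows as its front edge is lifted, stop at 1.75; 60 degrees is 1.047. Hinged at the back about the label unit's own y axis; a spring and its weight shut it from any angle (torque about 0.3 N m when closed, 0.4 N m at 60 degrees, 2 to 3 N at the bar)
- guard_bar (a point): middle of the guard's handle: a horizontal round steel bar, 10 mm in diameter, 68 mm clear length along the label unit's own y, 38 mm in front of the guard's front skirt and 143 mm from the hinge; 87 mm above the bench when closed. It moves with the guard; fingers can straddle it from above at any angle
- guard_hinge (a point): middle of the guard's hinge pin, 86 mm above the bench, at own (60, -70) mm of the label unit; the pin lies along the label unit's own y
- oil_bottle: bystander, leave it: white squeeze bottle with a red spout, 54 mm wide, 140 mm high; origin at the centre of its underside
- tally_counter: bystander, leave it: small black tally counter, 45 x 60 x 41 mm; origin at the centre of its underside. Near it, from about world y = -0.40 outwards and x = 0.38 to 0.52, stand the column and screen of the operator panel: keep the arm clear, drawing it in before swinging past
- ring_gauge_a: bystander, leave it: grey steel thread ring gauge lying flat, 38 mm across, 12 mm high; origin at the centre of its underside
- plug_gauge_a: bystander, leave it: thread plug gauge with a white hexagonal grip and a red band, 98 mm long, lying on the bench; origin at the centre of its underside
Not all that is in view belongs to the job. What is shaped like the label_roll but blue or pink is not meant.

How it is judged:
On the way, in this order (a step that is already met when the one before it is completed fails the run):
1. the label roll has been lowered over the spindle to within 8 mm of the platter, still in the fingers (z of label_roll in the frame of spindle_foot below 0.008 m and horizontal distance between label_roll and spindle_foot below 0.005 m and contact force between the fingers and label_roll above 0.5 N), for 0.05 s.
2. the roll is fully home on the platter, upright on the spindle, and let go (z of label_roll in the frame of spindle_foot below 0.003 m and horizontal distance between label_roll and spindle_foot below 0.005 m and angle between label_roll's own z axis and vertical below 0.06 rad and contact force between the fingers and label_roll below 0.1 N), for 0.2 s.
3. the guard is held open at 60 degrees, within 8 degrees, by the fingers (value of joint guard between 0.907 and 1.187 rad and contact force between the fingers and guard above 0.5 N), for 0.5 s.
At the end, for the whole second after the job is handed in: The guard stands still at 60 degrees open, within 8 degrees, held up by the fingers (contact with the guard above 0.5 N) and by nothing else; the label roll is on the spindle, its underside within 3 mm of the platter, centred within 5 mm, upright within 3 degrees, at rest and untouched (all of step 3 and velocity of joint guard between -0.1 and 0.1 rad/s and contact force between each of guard, the arm and label_roll below 0.1 N and contact force between guard and empty_core below 0.1 N and z of label_roll in the frame of spindle_foot between -0.003 and 0.003 m and horizontal distance between label_roll and spindle_foot below 0.005 m and angle between label_roll's own z axis and vertical below 0.06 rad and linear speed of label_roll below 0.02 m/s); the arm keeps its last pose, push and grip.
It fails at once if the empty core is moved more than 30 mm (distance of empty_core from where it was at the start of the episode above 0.03 m).
It fails at once if the oil bottle, tally counter, ring gauge or plug gauge is moved more than 30 mm (distance of any of oil_bottle, tally_counter, ring_gauge_a, plug_gauge_a from where it was at the start of the episode above 0.03 m).
It also fails if it takes over 64 s, if anything falls off the work surface, if the arm or the gripper's body presses on something with over 40 N, if the wrist force passes 120 N, or if a joint passes its speed limit or range.

## Robot

A 6-joint arm with a two-finger parallel gripper is mounted at the origin on a cart in front of the work surface, level with it; the furniture and walls round the work are solid. World frame = base frame: x ahead of the robot, y to its left, z up, the work surface at z = 0. Lengths are in m, angles in rad, forces in N, time in s.
With the tool pointing down it reaches from about 0.35 to 0.925 m from the base axis. Payload 6.4 kg.
Tool frame: the origin (TCP) lies midway between the tips of the shut fingers; the grasp point (between the pads) lies 19 mm behind it (ctrl.grasp_offset is the z of the grasp point in the tool frame, in m); z points along the fingers, y is the line along which they close (so a half turn about z gives the same grasp; the last joint's range is limited). The gripper opens to 85 mm and grips with 20 to 120 N. Pads are 22 mm wide; open, the fingers measure 114 mm over their backs; the gripper's body (76 mm by 85 mm) begins 54 mm behind the grasp point. The pads swing forward as they close: fully open they stand 13 mm farther back than shut.
Start: joints at [-1.423, 0.245, 1.558, -0, 1.339, -0.174], TCP at [0.206, -0.617, 0.231] pointing down, gripper open.
Joint ranges: [-3.13, 3.13], [-1.02, 2.26], [0.13, 2.54], [-0.95, 4.09], [0.21, 2.88], [-2.74, 2.74]. Speed limits (rad/s): [2.57, 2.57, 3.14, 3.14, 3.14, 3.14].

## Interface

Orientations are given as a unit quaternion [x, y, z, w].
In Python, from station import ctrl gives the robot as it stands.
- The arm moves only by the tool drive_tool, never from a script. Its argument "plan" is a list of rows, each an object of numbers: "wx", "wy", "wz": the turn, a rotation vector about the tool's x, y, z in degrees; "tx", "ty", "tz": the shift along the tool's x, y, z in m; "gripper": the finger opening in m, from 0 to 0.0854. A call has exactly 8 rows; each row shifts and turns the commanded pose from where the row before left it, along the tool's axes as they then stand; what a row does not reach is not made up. A row lasts 1/8 s, in which the tool goes at most 62.5 mm and 10.7 degrees, less where a joint would pass 70% of its speed; a pose out of reach is approached as far as the arm can. A call with a gripper value outside its range is refused whole. The fingers move at their own pace and stop on an object; "newtons" is the grip in N (left out, the last holds). Time passes only in rows, so rows that do not move let the fingers close, or fill a call up. It gives the time, the measured TCP pose, the force, the opening and the grip force at its end, in the units of the state.
- ctrl.observe(): the state, without advancing time (a new reading comes with each control period).
- ctrl.capture(name): name is "scene" or "top"; returns a dict with "pixels" (480x640x3 uint8, red, green, blue), "range_z" (480x640 float32, m along the optical axis (not along the pixel's ray), 0 where there is no reading), "mtx" (3x3 intrinsics, pixels), "dist" ([k1, k2, p1, p2, k3] as OpenCV has them; the pictures are not rectified), "pose" (4x4, takes a point from camera to world coordinates). Camera axes: x right, y up, looking along -z (the intrinsics and any distortion apply to the point x, -y, -z); pixel columns grow to the right and rows downward; lengths in m; the calibration is good to about 2 mm. A picture is of the moment at which its call begins.
- ctrl.sign_off(): hands the job in; it is judged then, once.
The state is a dict: "clock": time; "qpos": joint angles; "joint_velocities": joint speeds; "tau": joint torques, N m; "tcp_pos": TCP position; "tcp_rot": TCP orientation; "contact_force": force on the tool from outside, world axes, zero at the start; "ft_torque": the same for the moment, N m; "opening": finger opening in m; "finger_force": force on a finger pad.
Only numpy, scipy, OpenCV 4.12 (cv2) and the standard library are available. Lean on these libraries where they do the work, as an engineer would, in place of code of your own. Each camera call takes 0.05 s, during which the arm holds its last target. There are 200 camera calls.

## Working session

There is one attempt and no reset: what is moved stays moved. The work goes in short steps, Python scripts to look and compute and a tool call to move; the robot and the scene stay as the last step left them, time stands still between calls to the robot, and variables do not carry over. Pictures are saved under pics/ and viewed, at most 10 in all, crops included, and the job is handed in when it is done.

Besides the shell and the picture viewer there is one more tool, called after ">>>" as a command line: name --argument value ..., lists and objects as JSON in quotes. drive_tool: Moves the arm, as the interface text tells. Its arguments: {"type":"object","properties":{"plan":{"type":"array","items":{"type":"object","properties":{"wx":{"type":"number"},"wy":{"type":"number"},"wz":{"type":"number"},"tx":{"type":"number"},"ty":{"type":"number"},"tz":{"type":"number"},"gripper":{"type":"number"}}}},"newtons":{"type":"number"}},"required":["plan"]}

```bash
mkdir -p pics; cat > h.py <<'E'
import numpy as np, cv2
from station import ctrl
def cap(n):
    c=ctrl.capture(n); np.savez(f'/tmp/{n}.npz',**c); return c
def ray(c,uv):
    p=cv2.undistortPoints(np.float64(uv).reshape(-1,1,2),c['mtx'],np.float64(c['dist']))[:,0]
    d=np.c_[p[:,0],-p[:,1],-np.ones(len(p))]
    return c['pose'][:3,3], d@c['pose'][:3,:3].T, d
def plane(c,uv,z):
    o,d,_=ray(c,uv); return o+d*((z-o[2])/d[:,2])[:,None]
def depth_pts(c,uv):
    uv=np.int32(uv).reshape(-1,2); o,d,_=ray(c,uv); return o+d*c['range_z'][uv[:,1],uv[:,0]][:,None]
E
python3 - <<'E'
from h import *
for n in('scene','top'):
    c=cap(n); cv2.imwrite(f'pics/{n}0.png',c['pixels'][:,:,::-1]); print(n,c['pose'].round(3).tolist(),c['mtx'][0,0],c['dist'])
s=ctrl.observe();print(s['clock'],s['tcp_pos'],s['tcp_rot'],ctrl.grasp_offset)
E
```

```text
scene [[-0.884, 0.281, -0.374, 0.02], [-0.467, -0.533, 0.706, 0.939], [-0.001, 0.798, 0.602, 0.92], [0.0, 0.0, 0.0, 1.0]] 476.7125471385823 [-0.08813686  0.          0.          0.          0.        ]
top [[0.007, 0.992, -0.128, 0.378], [-1.0, 0.007, 0.001, -0.052], [0.002, 0.128, 0.992, 1.481], [0.0, 0.0, 0.0, 1.0]] 587.179945449804 [-0.03563691  0.          0.          0.          0.        ]
0.1 [ 0.20549151 -0.61611931  0.23025573] [ 9.87081925e-01  1.60213800e-01  7.42841306e-06 -9.00533701e-04] -0.0187
```

View pics/top0.png

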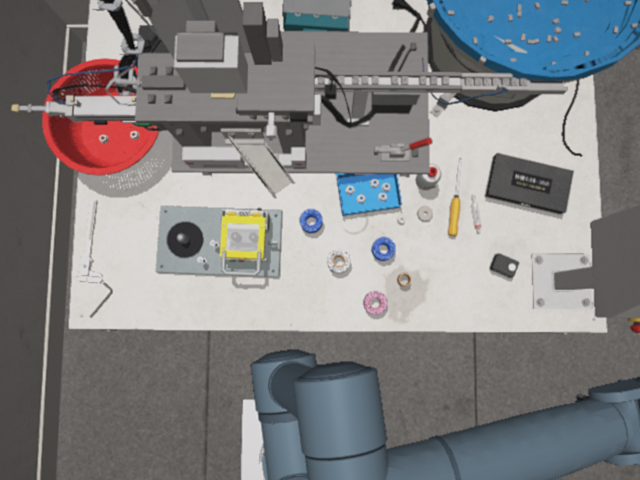

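View pics/scene0.png

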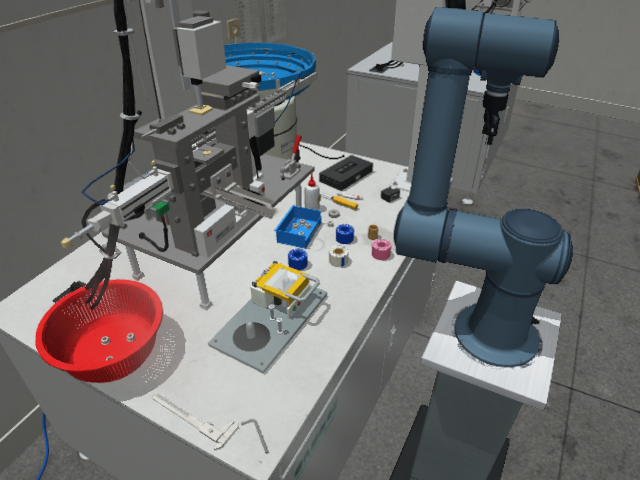

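The top view shows the unit around (218,241): platter at (185,239), guard at (242,236) and bar at about (241,273). The white roll is at (339,261) and the empty core at (404,280). The scene view agrees, with the roll at (339,256) and the spindle at (251,328).

```bash
python3 - <<'E'
from h import *
c={n:dict(np.load(f'/tmp/{n}.npz')) for n in('top','scene')}
t=c['top'];im=t['pixels'];hsv=cv2.cvtColor(im,cv2.COLOR_RGB2HSV)
print('pt depth check',depth_pts(t,[[339,261],[331,261],[345,268],[404,280],[185,239],[184,256],[167,262],[240,273],[300,260],[242,240]]).round(4).tolist())
# height map of all pixels
vv,uu=np.mgrid[0:480,0:640];P=depth_pts(t,np.c_[uu.ravel(),vv.ravel()]).reshape(480,640,3)
def box(m,u0,u1,v0,v1):
    r=np.zeros(m.shape,bool);r[v0:v1,u0:u1]=m[v0:v1,u0:u1];return r
m=box((P[...,2]>.03)&(P[...,2]<.05),322,358,243,280)
for nm,mm in(('roll top',m),('core top',box((P[...,2]>.03)&(P[...,2]<.05),394,415,269,292))):
    cs,_=cv2.findContours(mm.astype(np.uint8),0,1);k=max(cs,key=cv2.contourArea)
    q=plane(t,k[:,0].astype(float),.04);(x,y),r=cv2.minEnclosingCircle(np.float32(q[:,:2]));print(nm,x,y,r,np.median(P[mm][:,2]),cv2.fitEllipse(np.float32(q[:,:2])))
# plate
g=box((abs(P[...,2]-.016)<.008)|(P[...,2]>.024),150,292,198,285)
cs,_=cv2.findContours(g.astype(np.uint8),0,1);k=max(cs,key=cv2.contourArea);print('plate',cv2.minAreaRect(np.float32(plane(t,k[:,0].astype(float),.016)[:,:2])))
# platter
d=box(im.max(2)<60,160,212,215,265);cs,_=cv2.findContours(d.astype(np.uint8),0,1);k=cv2.convexHull(max(cs,key=cv2.contourArea))
q=plane(t,k[:,0].astype(float),.022);print('platter',cv2.fitEllipse(np.float32(q[:,:2])))
# bar pixels
b=box((P[...,2]>.06)&(P[...,2]<.11),215,275,262,285);print('bar',b.sum(),P[b].min(0),P[b].max(0),np.median(P[b],0))
y=(hsv[...,0]>20)&(hsv[...,0]<35)&(hsv[...,1]>150);y=box(y,210,280,200,280);print('guard',P[y].min(0),P[y].max(0))
# spindle
sp=box((P[...,2]>.035)&(P[...,2]<.09),172,198,220,252);print('sp',sp.sum(),P[sp].mean(0),P[sp].max(0))
tiles=[cv2.resize(im[200:290,150:290],(780,500),interpolation=2)]
cv2.imwrite('pics/c1.png',tiles[0][:,:,::-1])
s=c['scene']['pixels'];cv2.imwrite('pics/c2.png',cv2.resize(s[220:380,200:420],(800,582),interpolation=2)[:,:,::-1])
E
```

```text
pt depth check [[0.4923, -0.0787, -0.0012], [0.4892, -0.0583, 0.0378], [0.472, -0.0928, 0.0396], [0.4455, -0.243, -0.0026], [0.5393, 0.3, 0.0539], [0.5002, 0.3089, 0.0216], [0.485, 0.3514, 0.02], [0.4551, 0.1575, 0.089], [0.4947, 0.0203, -0.0076], [0.5345, 0.1555, 0.0837]]
roll top 0.4913501441478729 -0.07711292058229446 0.028959970921278 0.03878287858149121 ((0.4915127754211426, -0.07740466296672821), (0.055139146745204926, 0.055716048926115036), 77.1437759399414)
core top 0.4469812512397766 -0.23919667303562164 0.016190672293305397 0.03715958084843307 ((0.44695305824279785, -0.2396344691514969), (0.028954727575182915, 0.03067825548350811), 24.02686309814453)
plate ((0.5414444208145142, 0.22305700182914734), (0.312984436750412, 0.17084544897079468), 88.33058166503906)
platter ((0.542181134223938, 0.3086048364639282), (0.08518414944410324, 0.08691922575235367), 150.68260192871094)
bar 227 [0.45059125 0.11014818 0.07934386] [0.48190413 0.20482164 0.09841356] [0.45962545 0.15514892 0.08929043]
guard [ 0.37761851 -0.05222447  0.07761279] [0.59998049 0.20562275 1.48145191]
sp 83 [0.54266446 0.30680076 0.05945971] [0.55382797 0.31806561 0.07304506]
```

View pics/c1.png

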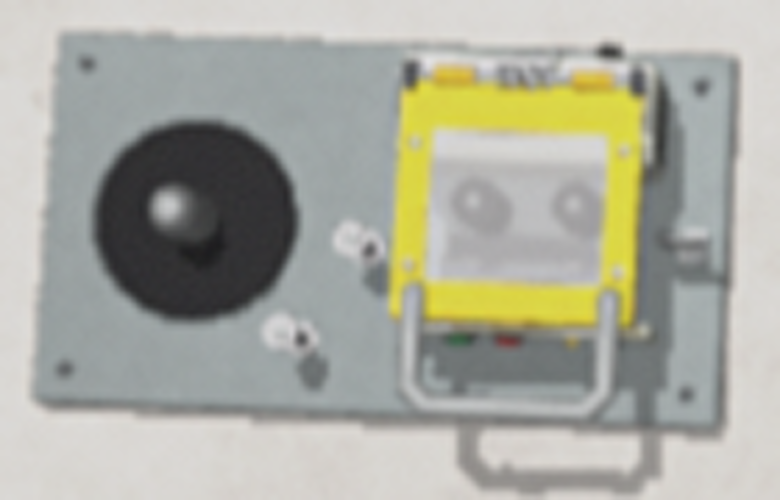

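View pics/c2.png

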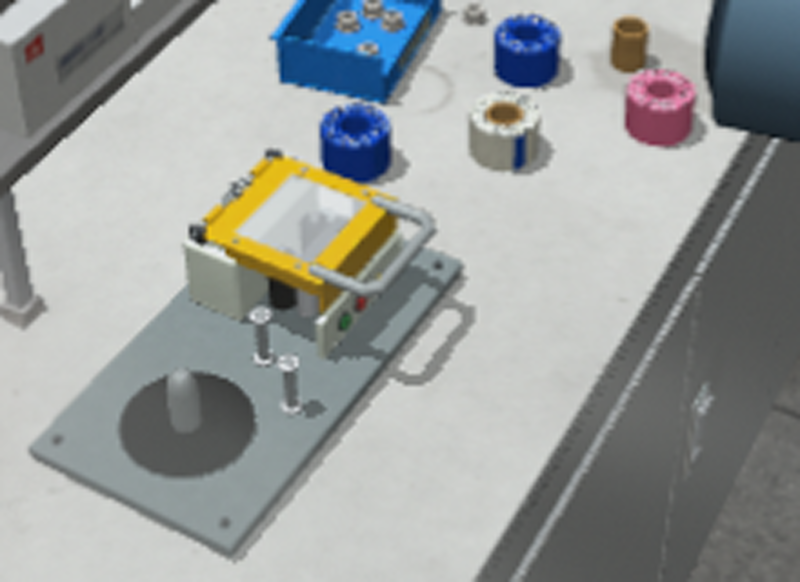

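The crops confirm it. In the top crop the spindle tip is at (172,205), the platter at (196,220) and the bar at (505,403). The scene crop shows a clear approach around the white roll at (505,130). Measured heights of about 39, 22, 89 and 70 mm match the given sizes. Next I'll cross-check with the scene camera and work out the first move.

```bash
cat >> h.py <<'E'
from scipy.spatial.transform import Rotation as R
def Rdown(yaw): # tool z down, tool x at yaw (deg)
    a=np.deg2rad(yaw);x=np.array([np.cos(a),np.sin(a),0]);z=np.array([0,0,-1.]);return np.c_[x,np.cross(z,x),z]
def rows(p0,R0,p1,yaw1,n):
    "even rows in tool axes from pose 0 to pose 1 (shift, then turn)"
    w=R.from_matrix(R0.T@Rdown(yaw1)).as_rotvec()/n; Rk=R0.copy(); out=[]
    for k in range(n):
        out.append(np.r_[Rk.T@(np.array(p1)-p0)/n,np.rad2deg(w)].round(4)); Rk=Rk@R.from_rotvec(w).as_matrix()
    return np.array(out)
def now():
    s=ctrl.observe(); return np.array(s['tcp_pos']),R.from_quat(s['tcp_rot']).as_matrix(),s
E
python3 - <<'E'
from h import *
s=dict(np.load('/tmp/scene.npz'));t=dict(np.load('/tmp/top.npz'));im=s['pixels'];hsv=cv2.cvtColor(im,cv2.COLOR_RGB2HSV)
def el(c,mask,z,nm):
    cs,_=cv2.findContours(mask.astype(np.uint8),0,1);k=cv2.convexHull(max(cs,key=cv2.contourArea))[:,0].astype(float)
    q=np.float32(plane(c,k,z)[:,:2]);print(nm,np.round(sum(cv2.fitEllipse(q)[:2],()),4),cv2.minEnclosingCircle(q))
def box(m,u0,u1,v0,v1):
    r=np.zeros(m.shape,bool);r[v0:v1,u0:u1]=m[v0:v1,u0:u1];return r
g=im.max(2).astype(int)
el(s,box((g<95)&(hsv[...,1]<60),230,272,318,353),.022,'platter scene')
el(t,box(t['pixels'].max(2)<60,160,212,215,265),.022,'platter top')
h2=cv2.cvtColor(t['pixels'],cv2.COLOR_RGB2HSV)
el(s,box((hsv[...,0]<20)&(hsv[...,1]>90),328,350,243,258),.04,'bore scene')
el(t,box((h2[...,0]<22)&(h2[...,1]>70),326,352,248,275),.04,'core top')
vv,uu=np.mgrid[0:480,0:640]
# plate edges in top at z .016, by fitted lines
P=depth_pts(t,np.c_[uu.ravel(),vv.ravel()]).reshape(480,640,3)
m=box((abs(P[...,2]-.016)<.009)|(P[...,2]>.024),150,292,198,285)
print(np.round(plane(t,[[160.8,206.3],[282.5,209.9],[156.3,272.5],[279.8,277.7]],.016),4).tolist())
# spindle/bar in top by yellow hull
y=box((h2[...,0]>20)&(h2[...,0]<35)&(h2[...,1]>150),210,280,200,264)
cs,_=cv2.findContours(y.astype(np.uint8),0,1);k=max(cs,key=cv2.contourArea);print('guard',cv2.minAreaRect(np.float32(plane(t,k[:,0].astype(float),.09)[:,:2])))
p,R0,_=now();a=rows(p,R0,[.25,-.33,.21],88.3,8);print(a)
E
```

```text
platter scene [0.5407 0.3112 0.09   0.0916] ((0.540818989276886, 0.31104519963264465), 0.046144623309373856)
platter top [0.5422 0.3086 0.0852 0.0869] ((0.5424771904945374, 0.3084900975227356), 0.04373366758227348)
bore scene [ 0.4894 -0.0756  0.0238  0.0281] ((0.4889310598373413, -0.07516330480575562), 0.013970273546874523)
core top [ 0.4906 -0.0768  0.0276  0.0286] ((0.49059027433395386, -0.07707349956035614), 0.014549223706126213)
[[0.6266, 0.3742, 0.016], [0.6194, 0.0651, 0.016], [0.4587, 0.3783, 0.016], [0.4483, 0.0689, 0.016]]
guard ((0.5453411340713501, 0.15319064259529114), (0.10206501185894012, 0.10526522994041443), 88.0791244506836)
[[ 1.6600e-02 -3.2200e-02  2.6000e-03 -9.8000e-03 -9.6000e-03 -8.7327e+00]
 [ 2.1300e-02 -2.9300e-02  2.6000e-03 -9.8000e-03 -9.6000e-03 -8.7327e+00]
 [ 2.5500e-02 -2.5700e-02  2.6000e-03 -9.8000e-03 -9.6000e-03 -8.7327e+00]
 [ 2.9100e-02 -2.1500e-02  2.6000e-03 -9.8000e-03 -9.6000e-03 -8.7327e+00]
 [ 3.2000e-02 -1.6900e-02  2.6000e-03 -9.8000e-03 -9.6000e-03 -8.7327e+00]
 [ 3.4200e-02 -1.1800e-02  2.6000e-03 -9.8000e-03 -9.6000e-03 -8.7327e+00]
 [ 3.5600e-02 -6.5000e-03  2.5000e-03 -9.8000e-03 -9.6000e-03 -8.7327e+00]
 [ 3.6200e-02 -1.0000e-03  2.5000e-03 -9.8000e-03 -9.6000e-03 -8.7327e+00]]
```

>>> drive_tool --plan '[{"tx":0.017,"ty":-0.032,"tz":0.0026,"wz":-8.74,"gripper":0.085},{"tx":0.021,"ty":-0.029,"tz":0.0026,"wz":-8.74},{"tx":0.0255,"ty":-0.0257,"tz":0.0026,"wz":-8.74},{"tx":0.029,"ty":-0.0215,"tz":0.0026,"wz":-8.74},{"tx":0.032,"ty":-0.017,"tz":0.0026,"wz":-8.74},{"tx":0.034,"ty":-0.012,"tz":0.0026,"wz":-8.74},{"tx":0.0355,"ty":-0.0065,"tz":0.0026,"wz":-8.74},{"tx":0.036,"ty":-0.001,"tz":0.0026,"wz":-8.74}]'

```text
$.plan[0]: bad value
```

```bash
python3 - <<'E'
from h import *
p,R0,s=now();print(s['clock'],p,np.rad2deg(np.arctan2(R0[1,0],R0[0,0])),R0[:,2],s['qpos'])
print(rows(p,R0,[.49,-.0765,.13],88.2,7))
E
```

```text
0.1 [ 0.20549151 -0.61611931  0.23025573] 18.438604393593607 [-2.73890948e-04  1.78018135e-03 -9.99998378e-01] [-1.42311803e+00  2.45771111e-01  1.55892484e+00 -9.21727636e-06
  1.33869781e+00 -1.74134199e-01]
[[ 6.2900e-02 -6.0300e-02  1.4400e-02 -1.1200e-02 -1.1000e-02 -9.9659e+00]
 [ 7.2400e-02 -4.8500e-02  1.4400e-02 -1.1200e-02 -1.1000e-02 -9.9659e+00]
 [ 7.9700e-02 -3.5200e-02  1.4400e-02 -1.1200e-02 -1.1000e-02 -9.9659e+00]
 [ 8.4600e-02 -2.0900e-02  1.4400e-02 -1.1200e-02 -1.1000e-02 -9.9659e+00]
 [ 8.6900e-02 -5.9000e-03  1.4400e-02 -1.1200e-02 -1.1000e-02 -9.9659e+00]
 [ 8.6700e-02  9.2000e-03  1.4300e-02 -1.1200e-02 -1.1000e-02 -9.9659e+00]
 [ 8.3800e-02  2.4100e-02  1.4300e-02 -1.1200e-02 -1.1000e-02 -9.9659e+00]]
```

>>> drive_tool --plan '[{"tx":0.017,"ty":-0.032,"tz":0.003,"wx":0,"wy":0,"wz":-8.7,"gripper":0.085},{"tx":0.021,"ty":-0.029,"tz":0.003,"wx":0,"wy":0,"wz":-8.7,"gripper":0.085},{"tx":0.026,"ty":-0.026,"tz":0.003,"wx":0,"wy":0,"wz":-8.7,"gripper":0.085},{"tx":0.029,"ty":-0.022,"tz":0.003,"wx":0,"wy":0,"wz":-8.7,"gripper":0.085},{"tx":0.032,"ty":-0.017,"tz":0.003,"wx":0,"wy":0,"wz":-8.7,"gripper":0.085},{"tx":0.034,"ty":-0.012,"tz":0.003,"wx":0,"wy":0,"wz":-8.7,"gripper":0.085},{"tx":0.036,"ty":-0.007,"tz":0.003,"wx":0,"wy":0,"wz":-8.7,"gripper":0.085},{"tx":0.036,"ty":-0.001,"tz":0.003,"wx":0,"wy":0,"wz":-8.7,"gripper":0.085}]' --newtons 30

```text
clock: 1.1
tcp_pos: [0.25, -0.3284, 0.2067]
tcp_rot: [0.717, 0.697, 0.0, -0.0]
contact_force: [1.0, -0.7, -0.2]
opening: 0.0851
finger_force: 0.0
```

>>> drive_tool --plan '[{"tx":0.037,"ty":0.0333,"tz":0.011,"wx":0,"wy":0,"wz":0,"gripper":0.085},{"tx":0.037,"ty":0.0333,"tz":0.011,"wx":0,"wy":0,"wz":0,"gripper":0.085},{"tx":0.037,"ty":0.0333,"tz":0.011,"wx":0,"wy":0,"wz":0,"gripper":0.085},{"tx":0.037,"ty":0.0333,"tz":0.011,"wx":0,"wy":0,"wz":0,"gripper":0.085},{"tx":0.037,"ty":0.0333,"tz":0.011,"wx":0,"wy":0,"wz":0,"gripper":0.085},{"tx":0.037,"ty":0.0333,"tz":0.011,"wx":0,"wy":0,"wz":0,"gripper":0.085},{"tx":0.037,"ty":0.0333,"tz":0.011,"wx":0,"wy":0,"wz":0,"gripper":0.085},{"tx":0,"ty":0,"tz":0,"wx":0,"wy":0,"wz":0,"gripper":0.085}]'

```text
clock: 2.1
tcp_pos: [0.4923, -0.0766, 0.1289]
tcp_rot: [0.718, 0.696, -0.0, -0.001]
contact_force: [-0.9, -0.3, -0.1]
opening: 0.0852
finger_force: 0.0
```

```bash
python3 - <<'E'
from h import *
p,R0,s=now();print(s['clock'],p,np.rad2deg(np.arctan2(R0[1,0],R0[0,0])),R0[:,2],s['qpos'])
print(rows(p,R0,[.4905,-.0765,.006],88.2,1))
E
```

```text
2.1 [ 0.49229422 -0.07662392  0.12889918] 88.2925565327467 [-0.00247604  0.00123053 -0.99999618] [-3.82494965e-01  1.10993920e-02  2.01624363e+00  2.41943195e-04
  1.11700603e+00 -3.52802268e-01]
[[-1.000e-04 -1.500e-03  1.229e-01 -1.440e-01 -6.610e-02  9.260e-02]]
```

>>> drive_tool --plan '[{"tx":0,"ty":-0.0015,"tz":0.0246,"wx":0,"wy":0,"wz":0,"gripper":0.085},{"tx":0,"ty":0,"tz":0.0246,"wx":0,"wy":0,"wz":0,"gripper":0.085},{"tx":0,"ty":0,"tz":0.0246,"wx":0,"wy":0,"wz":0,"gripper":0.085},{"tx":0,"ty":0,"tz":0.0246,"wx":0,"wy":0,"wz":0,"gripper":0.085},{"tx":0,"ty":0,"tz":0.0236,"wx":0,"wy":0,"wz":0,"gripper":0.085},{"tx":0,"ty":0,"tz":0,"wx":0,"wy":0,"wz":0,"gripper":0.085},{"tx":0,"ty":0,"tz":0,"wx":0,"wy":0,"wz":0,"gripper":0.06},{"tx":0,"ty":0,"tz":0,"wx":0,"wy":0,"wz":0,"gripper":0.05}]' --newtons 30

```text
clock: 3.1
tcp_pos: [0.4915, -0.0796, 0.0098]
tcp_rot: [0.719, 0.695, 0.0, 0.001]
contact_force: [-0.5, -0.0, -1.7]
opening: 0.0563
finger_force: 32.8
```

>>> drive_tool --plan '[{"tx":0,"ty":0,"tz":0,"wx":0,"wy":0,"wz":0,"gripper":0.05},{"tx":0,"ty":0,"tz":0,"wx":0,"wy":0,"wz":0,"gripper":0.05},{"tx":0,"ty":0,"tz":0,"wx":0,"wy":0,"wz":0,"gripper":0.05},{"tx":0,"ty":0,"tz":0,"wx":0,"wy":0,"wz":0,"gripper":0.05},{"tx":0,"ty":0,"tz":0,"wx":0,"wy":0,"wz":0,"gripper":0.05},{"tx":0,"ty":0,"tz":0,"wx":0,"wy":0,"wz":0,"gripper":0.05},{"tx":0,"ty":0,"tz":0,"wx":0,"wy":0,"wz":0,"gripper":0.05},{"tx":0,"ty":0,"tz":0,"wx":0,"wy":0,"wz":0,"gripper":0.05}]'

```text
clock: 4.1
tcp_pos: [0.4915, -0.0796, 0.0097]
tcp_rot: [0.719, 0.695, 0.0, 0.001]
contact_force: [-1.8, -1.7, 7.3]
opening: 0.0558
finger_force: 33.8
```

```bash
python3 - <<'E'
from h import *
p,R0,s=now();print(s['clock'],p,np.rad2deg(np.arctan2(R0[1,0],R0[0,0])),R0[:,2],s['opening'],s['finger_force'],s['contact_force'])
E
```

```text
4.1 [ 0.49150037 -0.07958158  0.00969634] 88.04435255624273 [ 0.00196533 -0.00121165 -0.99999733] 0.05583300581387049 33.83753023459576 [-1.83990123 -1.74303669  7.34672222]
```

>>> drive_tool --plan '[{"tx":0,"ty":0,"tz":-0.01,"wx":0,"wy":0,"wz":0,"gripper":0.05},{"tx":0,"ty":0,"tz":-0.02,"wx":0,"wy":0,"wz":0,"gripper":0.05},{"tx":0,"ty":0,"tz":-0.025,"wx":0,"wy":0,"wz":0,"gripper":0.05},{"tx":0,"ty":0,"tz":-0.025,"wx":0,"wy":0,"wz":0,"gripper":0.05},{"tx":0,"ty":0,"tz":-0.025,"wx":0,"wy":0,"wz":0,"gripper":0.05},{"tx":0,"ty":0,"tz":-0.025,"wx":0,"wy":0,"wz":0,"gripper":0.05},{"tx":0,"ty":0,"tz":-0.01,"wx":0,"wy":0,"wz":0,"gripper":0.05},{"tx":0,"ty":0,"tz":0,"wx":0,"wy":0,"wz":0,"gripper":0.05}]'

```text
clock: 5.1
tcp_pos: [0.4905, -0.079, 0.1486]
tcp_rot: [0.719, 0.695, 0.0, 0.0]
contact_force: [0.2, 0.2, -2.2]
opening: 0.0561
finger_force: 32.9
```

```bash
python3 - <<'E'
from h import *
p,R0,s=now();print(s['clock'],p,np.rad2deg(np.arctan2(R0[1,0],R0[0,0])),R0[:,2],s['opening'],s['finger_force'],s['contact_force'])
print(rows(p,R0,[.5415,.3070,.15],88.2,13))
E
```

```text
5.1 [ 0.4905394  -0.07897311  0.14864672] 88.0427265462612 [ 9.12445662e-04 -3.52761710e-04 -9.99999522e-01] 0.0561490628012224 32.938310655299574 [ 0.1590086   0.23921657 -2.16188255]
[[ 0.0298  0.0029 -0.0001  0.0041  0.0014 -0.0121]
 [ 0.0298  0.0029 -0.0001  0.0041  0.0014 -0.0121]
 [ 0.0298  0.0029 -0.0001  0.0041  0.0014 -0.0121]
 [ 0.0298  0.0029 -0.0001  0.0041  0.0014 -0.0121]
 [ 0.0298  0.0029 -0.0001  0.0041  0.0014 -0.0121]
 [ 0.0298  0.0029 -0.0001  0.0041  0.0014 -0.0121]
 [ 0.0298  0.0029 -0.0001  0.0041  0.0014 -0.0121]
 [ 0.0298  0.0029 -0.0001  0.0041  0.0014 -0.0121]
 [ 0.0298  0.003  -0.0001  0.0041  0.0014 -0.0121]
 [ 0.0298  0.003  -0.0001  0.0041  0.0014 -0.0121]
 [ 0.0298  0.003  -0.0001  0.0041  0.0014 -0.0121]
 [ 0.0298  0.003  -0.0001  0.0041  0.0014 -0.0121]
 [ 0.0298  0.003  -0.0001  0.0041  0.0014 -0.0121]]
```

>>> drive_tool --plan '[{"tx":0.02,"ty":0.002,"tz":0,"wx":0,"wy":0,"wz":0,"gripper":0.05},{"tx":0.03,"ty":0.003,"tz":0,"wx":0,"wy":0,"wz":0,"gripper":0.05},{"tx":0.03,"ty":0.003,"tz":0,"wx":0,"wy":0,"wz":0,"gripper":0.05},{"tx":0.03,"ty":0.003,"tz":0,"wx":0,"wy":0,"wz":0,"gripper":0.05},{"tx":0.03,"ty":0.003,"tz":0,"wx":0,"wy":0,"wz":0,"gripper":0.05},{"tx":0.03,"ty":0.003,"tz":0,"wx":0,"wy":0,"wz":0,"gripper":0.05},{"tx":0.03,"ty":0.003,"tz":0,"wx":0,"wy":0,"wz":0,"gripper":0.05},{"tx":0.03,"ty":0.003,"tz":0,"wx":0,"wy":0,"wz":0,"gripper":0.05}]'

```text
clock: 6.1
tcp_pos: [0.5203, 0.151, 0.1465]
tcp_rot: [0.719, 0.695, -0.001, -0.001]
contact_force: [-1.0, -0.3, -0.1]
opening: 0.056
finger_force: 32.9
```

>>> drive_tool --plan '[{"tx":0.03,"ty":0.003,"tz":0,"wx":0,"wy":0,"wz":0,"gripper":0.05},{"tx":0.03,"ty":0.003,"tz":0,"wx":0,"wy":0,"wz":0,"gripper":0.05},{"tx":0.03,"ty":0.003,"tz":0,"wx":0,"wy":0,"wz":0,"gripper":0.05},{"tx":0.03,"ty":0.003,"tz":0,"wx":0,"wy":0,"wz":0,"gripper":0.05},{"tx":0.03,"ty":0.003,"tz":0,"wx":0,"wy":0,"wz":0,"gripper":0.05},{"tx":0.007,"ty":0.001,"tz":0,"wx":0,"wy":0,"wz":0,"gripper":0.05},{"tx":0,"ty":0,"tz":0,"wx":0,"wy":0,"wz":0,"gripper":0.05},{"tx":0,"ty":0,"tz":0,"wx":0,"wy":0,"wz":0,"gripper":0.05}]'

```text
clock: 7.1
tcp_pos: [0.5424, 0.3055, 0.1477]
tcp_rot: [0.719, 0.695, -0.001, -0.0]
contact_force: [-0.1, -0.5, -0.4]
opening: 0.0561
finger_force: 32.9
```

```bash
python3 - <<'E'
from h import *
p,R0,s=now();print(s['clock'],p,np.rad2deg(np.arctan2(R0[1,0],R0[0,0])),R0[:,2],s['opening'],s['qpos'])
for n,b in(('top',(130,80,320,250)),('scene',(180,140,360,380))):
    c=cap(n);cv2.imwrite(f'pics/a_{n}.png',c['pixels'][:,:,::-1])
a=cv2.imread('pics/a_top.png')[170:290,120:300];b=cv2.imread('pics/a_scene.png')[220:380,170:410]
cv2.imwrite('pics/a.png',np.vstack([cv2.resize(a,(420,280),interpolation=2),cv2.resize(b,(420,280),interpolation=2)]))
E
```

```text
7.1 [0.54240739 0.30547523 0.14773707] 87.98789539764888 [-9.98819493e-04 -6.13471804e-04 -9.99999313e-01] 0.05611694844537464 [ 3.31133789e-01  2.67683892e-01  1.69098209e+00 -2.75779514e-04
  1.18407069e+00  3.66356115e-01]
```

View pics/a.png

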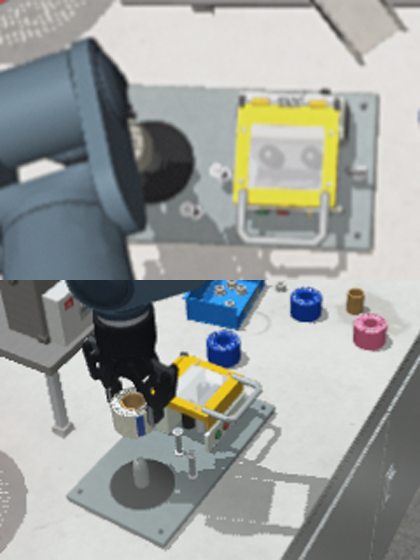

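The image shows the roll held upright: its bore is at about (247,288) in the scene view, above the spindle at about (250,330). The top view is blocked by the arm. I'll measure the bore in the scene view.

```bash
cat >> h.py <<'E'
def bore(c,u0,u1,v0,v1,z):
    hsv=cv2.cvtColor(c['pixels'],cv2.COLOR_RGB2HSV);m=np.zeros((480,640),np.uint8)
    m[v0:v1,u0:u1]=((hsv[...,0]<20)&(hsv[...,1]>90))[v0:v1,u0:u1]
    cs,_=cv2.findContours(m,0,1);k=cv2.convexHull(max(cs,key=cv2.contourArea))[:,0].astype(float)
    q=np.float32(plane(c,k,z)[:,:2]);e=cv2.fitEllipse(q);return np.round(sum(e[:2],()),4),k.mean(0),len(k)
E
python3 - <<'E'
from h import *
c=dict(np.load('/tmp/scene.npz'))
for z in(.174,.178,.182):print(z,bore(c,232,262,272,300,z))
vv,uu=np.mgrid[278:312,228:268];P=depth_pts(c,np.c_[uu.ravel(),vv.ravel()])
hs=cv2.cvtColor(c['pixels'],cv2.COLOR_RGB2HSV)[278:312,228:268].reshape(-1,3)
w=(hs[:,1]<60)&(hs[:,2]>140)&(P[:,2]>.1);print(w.sum(),np.percentile(P[w][:,2],[2,20,50,80,95,99]).round(3))
E
```

```text
0.174 (array([0.5451, 0.3052, 0.0292, 0.0311]), array([245.33333333, 288.91666667]), 12)
0.178 (array([0.5423, 0.3086, 0.0291, 0.031 ]), array([245.33333333, 288.91666667]), 12)
0.182 (array([0.5395, 0.312 , 0.0289, 0.0308]), array([245.33333333, 288.91666667]), 12)
277 [0.141 0.154 0.176 0.179 0.18  0.359]
```

>>> drive_tool --plan '[{"tx":0.0012,"ty":-0.001,"tz":0.01,"wx":0,"wy":0,"wz":-0.2,"gripper":0.05},{"tx":0,"ty":0,"tz":0.015,"wx":0,"wy":0,"wz":0,"gripper":0.05},{"tx":0,"ty":0,"tz":0.015,"wx":0,"wy":0,"wz":0,"gripper":0.05},{"tx":0,"ty":0,"tz":0.015,"wx":0,"wy":0,"wz":0,"gripper":0.05},{"tx":0,"ty":0,"tz":0.008,"wx":0,"wy":0,"wz":0,"gripper":0.05},{"tx":0,"ty":0,"tz":0,"wx":0,"wy":0,"wz":0,"gripper":0.05},{"tx":0,"ty":0,"tz":0,"wx":0,"wy":0,"wz":0,"gripper":0.05},{"tx":0,"ty":0,"tz":0,"wx":0,"wy":0,"wz":0,"gripper":0.05}]'

```text
clock: 8.2
tcp_pos: [0.5422, 0.3079, 0.0861]
tcp_rot: [0.718, 0.696, 0.001, 0.0]
contact_force: [-0.4, -0.6, -1.3]
opening: 0.056
finger_force: 32.9
```

```bash
python3 - <<'E'
from h import *
p,R0,s=now();print(s['clock'],p,np.rad2deg(np.arctan2(R0[1,0],R0[0,0])),R0[:,2],s['contact_force'])
c=cap('scene');z=p[2]+.0303
o,d,_=ray(c,[[247,310]]);k=c['pose'][:3,:3].T@(np.array([.5415,.3095,z])-c['pose'][:3,3]);uv=c['mtx']@(k*[1,-1,-1]);uv=(uv[:2]/uv[2]);print(uv)
u,v=uv.astype(int);print(bore(c,u-14,u+15,v-14,v+13,z))
cv2.imwrite('pics/b.png',cv2.resize(c['pixels'][v-40:v+60,u-60:u+60],(720,600),interpolation=2)[:,:,::-1])
E
```

```text
8.2 [0.54222883 0.30788953 0.08610796] 88.23881490920196 [ 1.41630021e-03  4.90323398e-04 -9.99998877e-01] [-0.43956171 -0.62692797 -1.32849502]
[247.63970451 308.59704974]
(array([0.542 , 0.3117, 0.029 , 0.0297]), array([246.63636364, 308.81818182]), 11)
```

View pics/b.png

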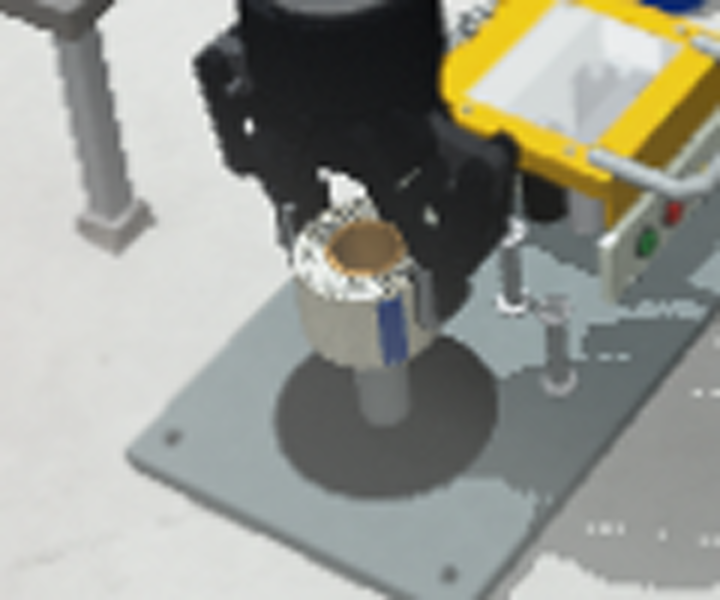

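The image shows the roll just over the spindle tip, with the bore centre at crop (367,247), 1 to 2 mm to the left of the spindle axis. I'll nudge it over and start on the taper.

>>> drive_tool --plan '[{"tx":-0.0006,"ty":-0.0012,"tz":0,"wx":0,"wy":0,"wz":0,"gripper":0.05},{"tx":0,"ty":0,"tz":0.003,"wx":0,"wy":0,"wz":0,"gripper":0.05},{"tx":0,"ty":0,"tz":0.003,"wx":0,"wy":0,"wz":0,"gripper":0.05},{"tx":0,"ty":0,"tz":0.003,"wx":0,"wy":0,"wz":0,"gripper":0.05},{"tx":0,"ty":0,"tz":0.003,"wx":0,"wy":0,"wz":0,"gripper":0.05},{"tx":0,"ty":0,"tz":0.003,"wx":0,"wy":0,"wz":0,"gripper":0.05},{"tx":0,"ty":0,"tz":0,"wx":0,"wy":0,"wz":0,"gripper":0.05},{"tx":0,"ty":0,"tz":0,"wx":0,"wy":0,"wz":0,"gripper":0.05}]'

```text
clock: 9.25
tcp_pos: [0.5406, 0.3072, 0.0704]
tcp_rot: [0.718, 0.696, 0.0, 0.0]
contact_force: [0.7, -0.0, -2.0]
opening: 0.0559
finger_force: 32.9
```

>>> drive_tool --plan '[{"tx":0,"ty":0,"tz":0.002,"wx":0,"wy":0,"wz":0,"gripper":0.05},{"tx":0,"ty":0,"tz":0.002,"wx":0,"wy":0,"wz":0,"gripper":0.05},{"tx":0,"ty":0,"tz":0.002,"wx":0,"wy":0,"wz":0,"gripper":0.05},{"tx":0,"ty":0,"tz":0.002,"wx":0,"wy":0,"wz":0,"gripper":0.05},{"tx":0,"ty":0,"tz":0.002,"wx":0,"wy":0,"wz":0,"gripper":0.05},{"tx":0,"ty":0,"tz":0.002,"wx":0,"wy":0,"wz":0,"gripper":0.05},{"tx":0,"ty":0,"tz":0,"wx":0,"wy":0,"wz":0,"gripper":0.05},{"tx":0,"ty":0,"tz":0,"wx":0,"wy":0,"wz":0,"gripper":0.05}]'

```text
clock: 10.25
tcp_pos: [0.5407, 0.3072, 0.0582]
tcp_rot: [0.718, 0.696, 0.0, 0.0]
contact_force: [3.1, 0.6, -2.8]
opening: 0.0562
finger_force: 32.8
```

>>> drive_tool --plan '[{"tx":0.0002,"ty":0.0006,"tz":0.003,"wx":0,"wy":0,"wz":0,"gripper":0.05},{"tx":0,"ty":0,"tz":0.003,"wx":0,"wy":0,"wz":0,"gripper":0.05},{"tx":0,"ty":0,"tz":0.003,"wx":0,"wy":0,"wz":0,"gripper":0.05},{"tx":0,"ty":0,"tz":0.003,"wx":0,"wy":0,"wz":0,"gripper":0.05},{"tx":0,"ty":0,"tz":0.003,"wx":0,"wy":0,"wz":0,"gripper":0.05},{"tx":0,"ty":0,"tz":0.003,"wx":0,"wy":0,"wz":0,"gripper":0.05},{"tx":0,"ty":0,"tz":0.002,"wx":0,"wy":0,"wz":0,"gripper":0.05},{"tx":0,"ty":0,"tz":0,"wx":0,"wy":0,"wz":0,"gripper":0.05}]'

```text
clock: 11.25
tcp_pos: [0.5409, 0.3073, 0.0381]
tcp_rot: [0.718, 0.696, -0.0, -0.0]
contact_force: [0.5, 0.1, -1.5]
opening: 0.0562
finger_force: 32.9
```

>>> drive_tool --plan '[{"tx":0,"ty":0,"tz":0.002,"wx":0,"wy":0,"wz":0,"gripper":0.05},{"tx":0,"ty":0,"tz":0.002,"wx":0,"wy":0,"wz":0,"gripper":0.05},{"tx":0,"ty":0,"tz":0.001,"wx":0,"wy":0,"wz":0,"gripper":0.05},{"tx":0,"ty":0,"tz":0.001,"wx":0,"wy":0,"wz":0,"gripper":0.05},{"tx":0,"ty":0,"tz":0,"wx":0,"wy":0,"wz":0,"gripper":0.05},{"tx":0,"ty":0,"tz":0,"wx":0,"wy":0,"wz":0,"gripper":0.05},{"tx":0,"ty":0,"tz":0,"wx":0,"wy":0,"wz":0,"gripper":0.05},{"tx":0,"ty":0,"tz":0,"wx":0,"wy":0,"wz":0,"gripper":0.05}]'

```text
clock: 12.25
tcp_pos: [0.5411, 0.3073, 0.0323]
tcp_rot: [0.718, 0.696, 0.0, 0.0]
contact_force: [-0.4, -0.3, -1.9]
opening: 0.0556
finger_force: 32.9
```

Roughly 0.6 mm is left, with no contact felt yet. I'll press down gently until the force shows the platter.

>>> drive_tool --plan '[{"tx":0,"ty":0,"tz":0.0005,"wx":0,"wy":0,"wz":0,"gripper":0.05},{"tx":0,"ty":0,"tz":0.0005,"wx":0,"wy":0,"wz":0,"gripper":0.05},{"tx":0,"ty":0,"tz":0.0005,"wx":0,"wy":0,"wz":0,"gripper":0.05},{"tx":0,"ty":0,"tz":0,"wx":0,"wy":0,"wz":0,"gripper":0.05},{"tx":0,"ty":0,"tz":0,"wx":0,"wy":0,"wz":0,"gripper":0.05},{"tx":0,"ty":0,"tz":0,"wx":0,"wy":0,"wz":0,"gripper":0.05},{"tx":0,"ty":0,"tz":0,"wx":0,"wy":0,"wz":0,"gripper":0.05},{"tx":0,"ty":0,"tz":0,"wx":0,"wy":0,"wz":0,"gripper":0.05}]'

```text
clock: 13.25
tcp_pos: [0.5412, 0.3074, 0.0318]
tcp_rot: [0.718, 0.696, -0.0, 0.0]
contact_force: [-4.0, -1.4, 6.0]
opening: 0.056
finger_force: 33.8
```

Contact: +6 N at z = 0.0318, matching the expected home height of 0.0317. Now I'll release.

>>> drive_tool --plan '[{"tx":0,"ty":0,"tz":0,"wx":0,"wy":0,"wz":0,"gripper":0.06},{"tx":0,"ty":0,"tz":0,"wx":0,"wy":0,"wz":0,"gripper":0.07},{"tx":0,"ty":0,"tz":0,"wx":0,"wy":0,"wz":0,"gripper":0.08},{"tx":0,"ty":0,"tz":0,"wx":0,"wy":0,"wz":0,"gripper":0.085},{"tx":0,"ty":0,"tz":0,"wx":0,"wy":0,"wz":0,"gripper":0.085},{"tx":0,"ty":0,"tz":0,"wx":0,"wy":0,"wz":0,"gripper":0.085},{"tx":0,"ty":0,"tz":0,"wx":0,"wy":0,"wz":0,"gripper":0.085},{"tx":0,"ty":0,"tz":0,"wx":0,"wy":0,"wz":0,"gripper":0.085}]'

```text
clock: 14.25
tcp_pos: [0.5411, 0.3073, 0.0308]
tcp_rot: [0.718, 0.696, 0.0, 0.0]
contact_force: [-0.3, 0.7, -1.3]
opening: 0.0851
finger_force: 0.0
```

>>> drive_tool --plan '[{"tx":0,"ty":0,"tz":-0.01,"wx":0,"wy":0,"wz":0,"gripper":0.085},{"tx":0,"ty":0,"tz":-0.02,"wx":0,"wy":0,"wz":0,"gripper":0.085},{"tx":0,"ty":0,"tz":-0.03,"wx":0,"wy":0,"wz":0,"gripper":0.085},{"tx":0,"ty":0,"tz":-0.03,"wx":0,"wy":0,"wz":0,"gripper":0.085},{"tx":0,"ty":0,"tz":-0.03,"wx":0,"wy":0,"wz":0,"gripper":0.085},{"tx":0,"ty":0,"tz":-0.01,"wx":0,"wy":0,"wz":0,"gripper":0.06},{"tx":0,"ty":0,"tz":0,"wx":0,"wy":0,"wz":0,"gripper":0.04},{"tx":0,"ty":0,"tz":0,"wx":0,"wy":0,"wz":0,"gripper":0.035}]'

```text
clock: 15.25
tcp_pos: [0.5402, 0.307, 0.1594]
tcp_rot: [0.718, 0.696, -0.001, -0.001]
contact_force: [0.2, -0.6, 0.1]
opening: 0.0352
finger_force: 0.0
```

```bash
python3 - <<'E'
from h import *
p,R0,s=now();print(s['clock'],p,np.rad2deg(np.arctan2(R0[1,0],R0[0,0])),R0[:,2],s['opening'])
c=cap('scene')
cv2.imwrite('pics/d.png',cv2.resize(c['pixels'][260:370,190:320],(709,600),interpolation=2)[:,:,::-1])
print(bore(c,230,265,305,335,.062))
print(rows(p,R0,[.4575,.155,.15],88.2,7))
E
```

```text
15.25 [0.54023132 0.30700634 0.15936709] 88.23744212491265 [-2.33345690e-03 -8.10791676e-04 -9.99996949e-01] 0.0351859873224877Traceback (most recent call last):
  File "<stdin>", line 5, in <module>
  File "h.py", line 28, in bore
    q=np.float32(plane(c,k,z)[:,:2]);e=cv2.fitEllipse(q);return np.round(sum(e[:2],()),4),k.mean(0),len(k)
                                       ~~~~~~~~~~~~~~^^^
cv2.error: OpenCV(4.12.0) /io/opencv/modules/imgproc/src/shapedescr.cpp:361: error: (-201:Incorrect size of input array) There should be at least 5 points to fit the ellipse in function 'fitEllipseNoDirect'
```

View pics/d.png

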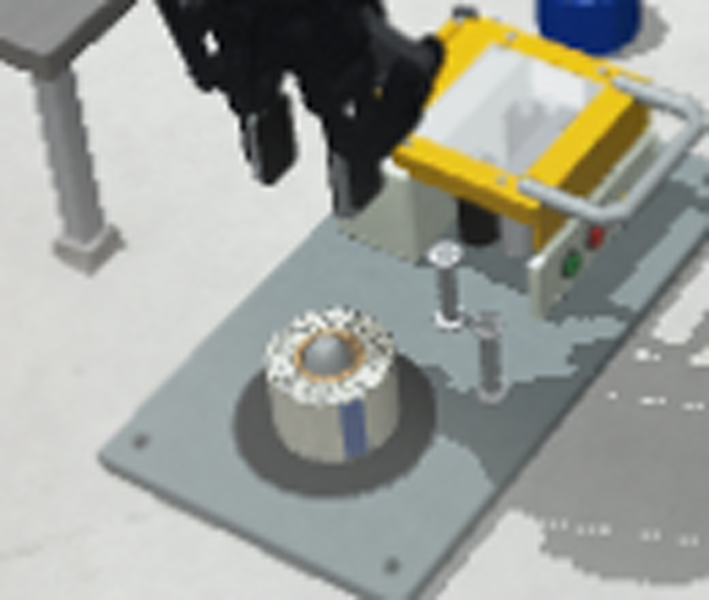

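The image shows the roll seated on the platter, with the spindle tip in its bore at crop (328,350), upright and centred. Next I'll refine the bar position and plan the approach.

```bash
python3 - <<'E'
from h import *
for n in('top','scene'):
    c=cap(n);vv,uu=np.mgrid[0:480,0:640];P=depth_pts(c,np.c_[uu.ravel(),vv.ravel()])
    Q=np.c_[uu.ravel(),vv.ravel()][(P[:,2]>.078)&(P[:,2]<.1)&(abs(P[:,1]-.155)<.02)&(P[:,0]>.43)&(P[:,0]<.472)]
    q=plane(c,Q.astype(float),.090);print(n,len(q),q.mean(0).round(4),np.ptp(q[:,0]))
    Q=np.c_[uu.ravel(),vv.ravel()][(P[:,2]>.078)&(P[:,2]<.1)&(abs(P[:,1]-.155)<.09)&(P[:,0]>.43)&(P[:,0]<.474)]
    q=plane(c,Q.astype(float),.090);print(q[:,1].min(),q[:,1].max(),q[:,0].min())
p,R0,s=now();print(rows(p,R0,[.455,.156,.15],88.2,7))
E
```

```text
top 68 [0.4562 0.1548 0.09  ] 0.009468706877940769
0.11007865213765086 0.20301324675000687 0.4505136724091289
scene 45 [0.453  0.1548 0.09  ] 0.011415468214719171
0.11125357957763682 0.2080039983991856 0.44635380827304105
[[-0.0219 -0.0115  0.0014 -0.0183  0.0068  0.0048]
 [-0.0219 -0.0115  0.0014 -0.0183  0.0068  0.0048]
 [-0.0219 -0.0115  0.0014 -0.0183  0.0068  0.0048]
 [-0.0219 -0.0115  0.0014 -0.0183  0.0068  0.0048]
 [-0.0219 -0.0115  0.0014 -0.0183  0.0068  0.0048]
 [-0.0219 -0.0115  0.0014 -0.0183  0.0068  0.0048]
 [-0.022  -0.0115  0.0013 -0.0183  0.0068  0.0048]]
```

>>> drive_tool --plan '[{"tx":-0.022,"ty":-0.0116,"tz":0.001,"wx":0,"wy":0,"wz":0,"gripper":0.032},{"tx":-0.022,"ty":-0.0116,"tz":0.001,"wx":0,"wy":0,"wz":0,"gripper":0.032},{"tx":-0.022,"ty":-0.0116,"tz":0.001,"wx":0,"wy":0,"wz":0,"gripper":0.032},{"tx":-0.022,"ty":-0.0116,"tz":0.001,"wx":0,"wy":0,"wz":0,"gripper":0.032},{"tx":-0.022,"ty":-0.0116,"tz":0.001,"wx":0,"wy":0,"wz":0,"gripper":0.032},{"tx":-0.022,"ty":-0.0116,"tz":0.001,"wx":0,"wy":0,"wz":0,"gripper":0.032},{"tx":-0.022,"ty":-0.0116,"tz":0.001,"wx":0,"wy":0,"wz":0,"gripper":0.032},{"tx":0,"ty":0,"tz":0,"wx":0,"wy":0,"wz":0,"gripper":0.032}]'

```text
clock: 16.4
tcp_pos: [0.4544, 0.1552, 0.1531]
tcp_rot: [0.719, 0.695, -0.0, -0.0]
contact_force: [-0.1, -0.1, -0.3]
opening: 0.032
finger_force: 0.0
```

```bash
python3 - <<'E'
from h import *
p,R0,s=now();print(s['clock'],p,R0[:,2],s['opening']);print(rows(p,R0,[.4545,.156,.070],88.2,1))
E
```

```text
16.4 [0.45439147 0.15518401 0.15307877] [-1.29456513e-03  4.16883858e-07 -9.99999162e-01] 0.032018997217133006
[[ 0.0008  0.0002  0.0831 -0.0741  0.0023 -0.0668]]
```

>>> drive_tool --plan '[{"tx":0.001,"ty":0,"tz":0.02,"wx":0,"wy":0,"wz":0,"gripper":0.032},{"tx":0,"ty":0,"tz":0.02,"wx":0,"wy":0,"wz":0,"gripper":0.032},{"tx":0,"ty":0,"tz":0.015,"wx":0,"wy":0,"wz":0,"gripper":0.032},{"tx":0,"ty":0,"tz":0.015,"wx":0,"wy":0,"wz":0,"gripper":0.032},{"tx":0,"ty":0,"tz":0.01,"wx":0,"wy":0,"wz":0,"gripper":0.032},{"tx":0,"ty":0,"tz":0.004,"wx":0,"wy":0,"wz":0,"gripper":0.032},{"tx":0,"ty":0,"tz":0,"wx":0,"wy":0,"wz":0,"gripper":0.032},{"tx":0,"ty":0,"tz":0,"wx":0,"wy":0,"wz":0,"gripper":0.032}]'

```text
clock: 17.4
tcp_pos: [0.4557, 0.1569, 0.0704]
tcp_rot: [0.718, 0.696, 0.0, 0.0]
contact_force: [0.8, -0.4, 0.2]
opening: 0.0322
finger_force: 0.0
```

Clear descent. Now I'll close on the bar.

>>> drive_tool --plan '[{"tx":0,"ty":0,"tz":0,"wx":0,"wy":0,"wz":0,"gripper":0.02},{"tx":0,"ty":0,"tz":0,"wx":0,"wy":0,"wz":0,"gripper":0.005},{"tx":0,"ty":0,"tz":0,"wx":0,"wy":0,"wz":0,"gripper":0.0},{"tx":0,"ty":0,"tz":0,"wx":0,"wy":0,"wz":0,"gripper":0.0},{"tx":0,"ty":0,"tz":0,"wx":0,"wy":0,"wz":0,"gripper":0.0},{"tx":0,"ty":0,"tz":0,"wx":0,"wy":0,"wz":0,"gripper":0.0},{"tx":0,"ty":0,"tz":0,"wx":0,"wy":0,"wz":0,"gripper":0.0},{"tx":0,"ty":0,"tz":0,"wx":0,"wy":0,"wz":0,"gripper":0.0}]' --newtons 40

```text
clock: 18.4
tcp_pos: [0.4551, 0.1569, 0.0698]
tcp_rot: [0.718, 0.696, -0.0, -0.0]
contact_force: [-3.1, 0.2, 4.3]
opening: 0.0081
finger_force: 39.1
```

```bash
python3 - <<'E'
from h import *
p,R0,s=now();print(s['clock'],p,s['opening'],s['finger_force'],s['contact_force'])
# arc in tool axes: a 0->60 deg in 24 rows (2.5 deg), radius .143, tool y = own x, -z up
a=np.deg2rad(np.arange(0,61,2.5));x=-.143*np.cos(a)+.001*np.sin(a);z=.143*np.sin(a)+.001*np.cos(a)
print(np.c_[np.diff(x),-np.diff(z)].round(4).tolist())
E
```

```text
18.4 [0.45513031 0.15692881 0.06980822] 0.008066640074676288 39.14867699146271 [-3.11280905  0.20997131  4.26950269]
[[0.0002, -0.0062], [0.0005, -0.0062], [0.0007, -0.0062], [0.001, -0.0062], [0.0013, -0.0061], [0.0015, -0.006], [0.0018, -0.006], [0.002, -0.0059], [0.0023, -0.0058], [0.0026, -0.0057], [0.0028, -0.0056], [0.003, -0.0054], [0.0033, -0.0053], [0.0035, -0.0052], [0.0037, -0.005], [0.0039, -0.0048], [0.0041, -0.0047], [0.0043, -0.0045], [0.0045, -0.0043], [0.0047, -0.0041], [0.0049, -0.0039], [0.0051, -0.0037], [0.0052, -0.0034], [0.0054, -0.0032]]
```

>>> drive_tool --plan '[{"tx":0,"ty":0.0002,"tz":-0.0062,"wx":0,"wy":0,"wz":0,"gripper":0},{"tx":0,"ty":0.0005,"tz":-0.0062,"wx":0,"wy":0,"wz":0,"gripper":0},{"tx":0,"ty":0.0007,"tz":-0.0062,"wx":0,"wy":0,"wz":0,"gripper":0},{"tx":0,"ty":0.001,"tz":-0.0062,"wx":0,"wy":0,"wz":0,"gripper":0},{"tx":0,"ty":0.0013,"tz":-0.0061,"wx":0,"wy":0,"wz":0,"gripper":0},{"tx":0,"ty":0.0015,"tz":-0.006,"wx":0,"wy":0,"wz":0,"gripper":0},{"tx":0,"ty":0.0018,"tz":-0.006,"wx":0,"wy":0,"wz":0,"gripper":0},{"tx":0,"ty":0.002,"tz":-0.0059,"wx":0,"wy":0,"wz":0,"gripper":0}]'

```text
clock: 19.4
tcp_pos: [0.4633, 0.1566, 0.1185]
tcp_rot: [0.718, 0.696, -0.001, -0.001]
contact_force: [-5.0, 1.3, -3.6]
opening: 0.0088
finger_force: 38.8
```

>>> drive_tool --plan '[{"tx":0,"ty":0.0018,"tz":-0.0058,"wx":0,"wy":0,"wz":0,"gripper":0},{"tx":0,"ty":0.0024,"tz":-0.0057,"wx":0,"wy":0,"wz":0,"gripper":0},{"tx":0,"ty":0.0028,"tz":-0.0056,"wx":0,"wy":0,"wz":0,"gripper":0},{"tx":0,"ty":0.003,"tz":-0.0054,"wx":0,"wy":0,"wz":0,"gripper":0},{"tx":0,"ty":0.0033,"tz":-0.0053,"wx":0,"wy":0,"wz":0,"gripper":0},{"tx":0,"ty":0.0035,"tz":-0.0052,"wx":0,"wy":0,"wz":0,"gripper":0},{"tx":0,"ty":0.0037,"tz":-0.005,"wx":0,"wy":0,"wz":0,"gripper":0},{"tx":0,"ty":0.0039,"tz":-0.0048,"wx":0,"wy":0,"wz":0,"gripper":0}]'

```text
clock: 20.4
tcp_pos: [0.4865, 0.1559, 0.1617]
tcp_rot: [0.718, 0.696, -0.003, -0.002]
contact_force: [-15.1, -0.3, 5.7]
opening: 0.0087
finger_force: 39.1
```

>>> drive_tool --plan '[{"tx":0,"ty":0.0025,"tz":-0.0047,"wx":0,"wy":0,"wz":0,"gripper":0},{"tx":0,"ty":0.0035,"tz":-0.0047,"wx":0,"wy":0,"wz":0,"gripper":0},{"tx":0,"ty":0.004,"tz":-0.0045,"wx":0,"wy":0,"wz":0,"gripper":0},{"tx":0,"ty":0.0044,"tz":-0.0043,"wx":0,"wy":0,"wz":0,"gripper":0},{"tx":0,"ty":0,"tz":0,"wx":0,"wy":0,"wz":0,"gripper":0},{"tx":0,"ty":0,"tz":0,"wx":0,"wy":0,"wz":0,"gripper":0},{"tx":0,"ty":0,"tz":0,"wx":0,"wy":0,"wz":0,"gripper":0},{"tx":0,"ty":0,"tz":0,"wx":0,"wy":0,"wz":0,"gripper":0}]'

```text
clock: 21.4
tcp_pos: [0.503, 0.1554, 0.1801]
tcp_rot: [0.718, 0.696, -0.0, 0.0]
contact_force: [-6.1, 0.3, 0.9]
opening: 0.0082
finger_force: 39.2
```

```bash
python3 - <<'E'
from h import *
p,R0,s=now();print(s['clock'],p,R0[:,2],s['opening'],s['contact_force'],s['ft_torque'])
c=cap('scene');cv2.imwrite('pics/g.png',cv2.resize(c['pixels'][200:360,190:390],(750,600),interpolation=2)[:,:,::-1])
E
```

```text
21.4 [0.50303519 0.155384   0.18006663] [-8.44804946e-05 -1.59346991e-04 -9.99999984e-01] 0.008236143456089948 [-6.06901859  0.25464989  0.93434967] [ 0.0837658   1.10235097 -0.00893202]
```

View pics/g.png

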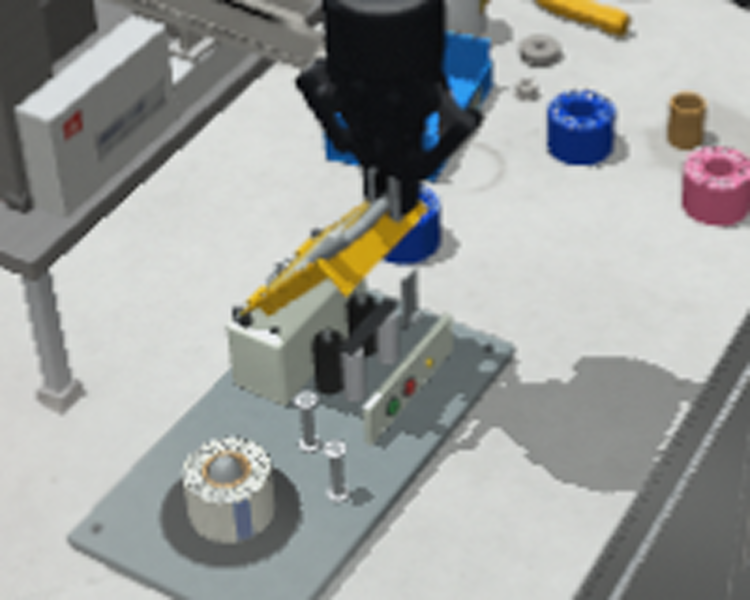

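The image shows the guard at about 50°, with the bar between the pads at crop (385,210) and the roll still seated at (227,490). About 10° is left.

>>> drive_tool --plan '[{"tx":0,"ty":0.0033,"tz":-0.0031,"wx":0,"wy":0,"wz":0,"gripper":0},{"tx":0,"ty":0.0035,"tz":-0.003,"wx":0,"wy":0,"wz":0,"gripper":0},{"tx":0,"ty":0.0037,"tz":-0.0027,"wx":0,"wy":0,"wz":0,"gripper":0},{"tx":0,"ty":0.0038,"tz":-0.0025,"wx":0,"wy":0,"wz":0,"gripper":0},{"tx":0,"ty":0.0038,"tz":-0.0023,"wx":0,"wy":0,"wz":0,"gripper":0},{"tx":0,"ty":0,"tz":0,"wx":0,"wy":0,"wz":0,"gripper":0},{"tx":0,"ty":0,"tz":0,"wx":0,"wy":0,"wz":0,"gripper":0},{"tx":0,"ty":0,"tz":0,"wx":0,"wy":0,"wz":0,"gripper":0}]'

```text
clock: 22.45
tcp_pos: [0.5213, 0.1549, 0.1946]
tcp_rot: [0.718, 0.696, 0.0, 0.0]
contact_force: [-7.9, 0.2, 5.5]
opening: 0.0085
finger_force: 39.3
```

```bash
python3 - <<'E'
from h import *
p,R0,s=now();print(s['clock'],p,R0[:,2],s['opening'],s['contact_force'])
print('angle from z',np.rad2deg(np.arcsin((p[2]-.0698+.0005)/.143)),'from x',np.rad2deg(np.arccos(1-(p[0]-.4551-.0009)/.143)),'atan',np.rad2deg(np.arctan2(p[2]-.0698+.001,.143-(p[0]-.4551))))
c=cap('scene');im=c['pixels'];hsv=cv2.cvtColor(im,cv2.COLOR_RGB2HSV)
m=(hsv[...,0]>18)&(hsv[...,0]<35)&(hsv[...,1]>150)
v,u=np.nonzero(m);P=depth_pts(c,np.c_[u,v]);k=(P[:,0]>.45)&(P[:,0]<.66)&(P[:,1]>.08)&(P[:,1]<.23)&(P[:,2]>.07)&(P[:,2]<.25);P=P[k]
# angle of the guard's left edge/top plate: PCA in xz of outer points per slice
print(len(P),P.min(0).round(3),P.max(0).round(3))
t=P[:,1]>.195;A=P[t];print(t.sum(),np.c_[A[:,0],A[:,2]][np.argsort(A[:,0])][::max(1,t.sum()//12)].round(3).tolist())
cv2.imwrite('pics/k.png',cv2.resize(im[200:360,190:390],(750,600),interpolation=2)[:,:,::-1])
E
```

```text
22.45 [0.52131488 0.15485527 0.19456105] [ 3.48411009e-04 -2.39997604e-04 -9.99999911e-01] 0.00851995970946356 [-7.89641038  0.1622874   5.45234115]
angle from z 61.1577754656323 from x 57.09466984282503 atan 58.59328180424675
396 [0.501 0.105 0.078] [0.6   0.209 0.209]
144 [[0.517, 0.163], [0.523, 0.166], [0.528, 0.168], [0.533, 0.167], [0.538, 0.174], [0.543, 0.162], [0.548, 0.152], [0.553, 0.139], [0.561, 0.135], [0.565, 0.134], [0.571, 0.117], [0.579, 0.109]]
```

View pics/k.png

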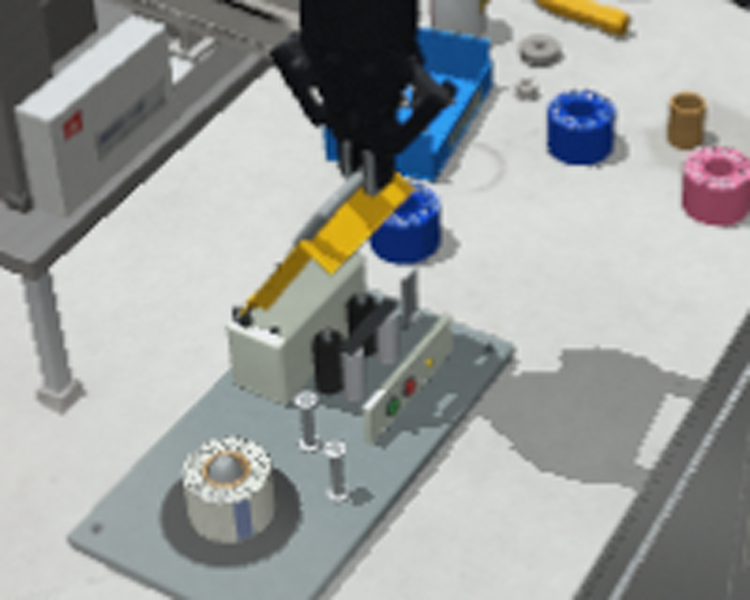

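The guard stands at about 59° (depth slope about 58°, arc 57 to 61°) and is gripped at crop (355,175). The roll is still home at (227,490). I'll hold for another second, then hand in.

>>> drive_tool --plan '[{"tx":0,"ty":0.001,"tz":-0.0005,"wx":0,"wy":0,"wz":0,"gripper":0},{"tx":0,"ty":0,"tz":0,"wx":0,"wy":0,"wz":0,"gripper":0},{"tx":0,"ty":0,"tz":0,"wx":0,"wy":0,"wz":0,"gripper":0},{"tx":0,"ty":0,"tz":0,"wx":0,"wy":0,"wz":0,"gripper":0},{"tx":0,"ty":0,"tz":0,"wx":0,"wy":0,"wz":0,"gripper":0},{"tx":0,"ty":0,"tz":0,"wx":0,"wy":0,"wz":0,"gripper":0},{"tx":0,"ty":0,"tz":0,"wx":0,"wy":0,"wz":0,"gripper":0},{"tx":0,"ty":0,"tz":0,"wx":0,"wy":0,"wz":0,"gripper":0}]'

```text
clock: 23.5
tcp_pos: [0.5221, 0.1548, 0.1951]
tcp_rot: [0.718, 0.696, -0.0, 0.0]
contact_force: [-7.9, 0.1, 5.1]
opening: 0.0082
finger_force: 39.3
```

```bash
python3 - <<'E'
from h import *
p,R0,s=now();print(s['clock'],p,s['opening'],s['finger_force'],s['contact_force'])
if s['finger_force']>20 and s['opening']>.006 and abs(p[2]-.195)<.003: print(ctrl.sign_off())
E
```

```text
23.5 [0.52210662 0.15479507 0.19505486] 0.008180694108171085 39.299896359443665 [-7.92657821  0.11323437  5.06044298]
the job is handed in; nothing more can be done
None
```

The white label roll is fully home on the spindle and let go, the guard was still held open at about 60° (my estimate from the images and the arm's position), and the job was handed in at 23.5 s; the hand-in call returned no verdict.

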